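# Fetch the garlic from behind the mill and jar

## Robot

A 6-joint arm with a two-finger parallel gripper is mounted at the origin on a cart in front of the work surface, level with it; the furniture and walls round the work are solid. World frame = base frame: x ahead of the robot, y to its left, z up, the work surface at z = 0. Lengths are in m, angles in rad, forces in N, time in s.
With the tool pointing down it reaches from about 0.375 to 0.9 m from the base axis. Payload 3.1 kg.
Tool frame: the origin (TCP) lies at the very end of the fingers, on their centre line; the grasp point (between the pads) lies 19 mm behind it; z points along the fingers, y is the line along which they close (so a half turn about z gives the same grasp; the last joint's range is limited). The gripper opens to 87 mm and grips with 3 to 60 N. Pads are 19 mm wide; open, the fingers measure 117 mm over their backs; the gripper's body (75 mm by 190 mm) begins 51 mm behind the grasp point.
Start: joints at [-1.393, 0.527, 1.433, -0, 1.181, -0.178], TCP at [0.218, -0.586, 0.223] pointing down, gripper open.
Joint ranges: [-3.08, 3.08], [-0.75, 2.2], [0.22, 2.44], [-1.43, 4.57], [0, 2.65], [-2.85, 2.85]. Speed limits (rad/s): [2.79, 2.79, 3.14, 3.14, 3.14, 3.14].

## Interface

Orientations are given as a unit quaternion [x, y, z, w].
In Python, from rig import robot gives the robot as it stands. The module is installed in compiled form; this text tells all that it offers.
- The arm moves only by the tool play_rows, never from a script. Its argument "steps" is one flat list of numbers, 5 for each row, row after row: the opening, from -1 (shut) to 1 (fully open), then the shift along the tool's x, y, z as a fraction of full scale, then the turn about the tool's z as a fraction of full scale. In form: [claw, tx, ty, tz, twist, claw, tx, ty, tz, twist, ...]. A call has exactly 10 rows; each row shifts and turns the commanded pose from where the row before left it, along the tool's axes as they then stand; what a row does not reach is not made up. Full scale, the value 1, is 0.03 m for a shift and 0.1 rad for a turn. A row lasts 1/10 s, in which the tool goes at most 50 mm and 8.59 degrees, less where a joint would pass 70% of its speed; a pose out of reach is approached as far as the arm can. A call with a number of a shift or a turn outside -1 to 1 is refused whole. A call with a gripper value outside its range is refused whole. The fingers move at their own pace and stop on an object; "grip_force" is the grip in N (left out, the last holds). Time passes only in rows, so rows that do not move let the fingers close, or fill a call up. It gives the time, the measured TCP pose, the force, the opening and the grip force at its end, in the units of the state.
- robot.get_obs(): the state, without advancing time (a new reading comes with each control period).
- robot.camera(name): name is "scene" or "top" or "wrist"; returns a dict with "image" (420x560x3 uint8, red, green, blue), "mtx" (3x3 intrinsics, pixels), "D" ([k1, k2, p1, p2, k3] as OpenCV has them; the pictures are not rectified), "rvec" (rotation vector, rad) and "tvec" (3), from world to camera coordinates, as OpenCV has them. Camera axes: x right, y down, z forward; pixel columns grow to the right and rows downward; lengths in m; the calibration is good to about 2 mm. A picture is of the moment at which its call begins. There is no depth.
- robot.hand_in(): hands the job in; it is judged then, once.
The state is a dict: "time": time; "q": joint angles; "joint_velocities": joint speeds; "joint_torque": joint torques, N m; "position": TCP position; "tool_rot": TCP orientation; "ft_force": force on the tool from outside, world axes, zero at the start; "moment": the same for the moment, N m; "grip_width": finger opening in m; "grip_force": force on a finger pad.
Only numpy, scipy, OpenCV 4.12 (cv2) and the standard library are available. Lean on these libraries where they do the work, as an engineer would, in place of code of your own. Each camera call takes 0.05 s, during which the arm holds its last target. There are 200 camera calls.

## Task

Fetch the garlic bulb that stands behind the pepper mill and the spice jar: first stand the mill and the jar aside, both upright on the round cork mat, then set the garlic upright in the middle of the small round wooden board while they wait there. Finally put the mill and the jar back upright in the middle of their coasters, each on the very coaster it came off, and leave the candle and the salt shaker where they are.

Things in the scene. Friction and masses are not known exactly. Their poses are not given: they have to be found in the camera images.
- pepper_mill: Turned wooden pepper mill, 170 mm tall, round: widest 58 mm at the foot, waisted above, head about 49 mm wide from 123 to 159 mm of its height with a small 12 mm steel button on top; head and body are one rigid piece. 0.18 kg. Origin: centre of its underside; z up along its axis. Starts centred on one of the two coasters (either one).
- spice_jar: Glass spice jar with a dark brown cap, round, 44 mm across, 96 mm tall, the cap takes the top 21 mm (43 mm across). 0.11 kg. Origin: centre of its underside; z up along its axis. Starts centred on the other coaster.
- garlic: Pale pinkish garlic bulb, about 60 mm across at mid-height (about 25 mm up) and 59 mm tall with its stalk. 0.04 kg. Origin: centre of its underside; z up through the stalk. Starts standing on the worktop close behind the two coasters (on their far side from the robot), between them.
- blue_coaster: Round blue glazed coaster, 68 mm across, 5 mm thick, fixed to the worktop. Origin: centre of its underside. Carries the mill or the jar at the start.
- terracotta_coaster: Round reddish-brown terracotta coaster, 68 mm across, 5 mm thick, fixed to the worktop. Origin: centre of its underside. Carries the other of the mill and the jar at the start.
- cork_mat: Round cork mat, 150 mm across, 8 mm thick, flat, fixed to the worktop: the side area on which the mill and the jar wait, side by side. Origin: centre of its underside.
- round_board: Small round board of pale wood, 100 mm across, 14 mm thick, flat, fixed to the worktop: the garlic goes on its middle. Origin: centre of its underside.
- candle: Bystander: candle in a blush-pink glass, 91 mm across, 102 mm tall, loose, behind the garlic, beside the range at the left (the range's solid side rises along the worktop's left edge: keep the gripper over the worktop). Origin: centre of its underside. Leave it alone.
- salt_shaker: Bystander: round glass salt shaker with a steel cap, 44 mm across, 90 mm tall, loose, under the front edge of the wall cabinet (solid, its underside 0.46 m up, reaching back and right from here: keep the wrist in front of it, and draw the arm in before swinging round from the right). Origin: centre of its underside. Leave it alone.
There are look-alikes about, which are no part of the job. Leave any purple look-alike of the pepper_mill alone.

How it is judged:
On the way, in this order (a step that is already met when the one before it is completed fails the run):
1. The pepper mill and the spice jar both stand released and upright on the cork mat, the garlic still in its place (horizontal distance between each of pepper_mill, spice_jar and cork_mat below 0.06 m and z of pepper_mill in the frame of cork_mat between 0.004 and 0.014 m and angle between each of pepper_mill, spice_jar's own z axis and vertical below 0.12 rad and z of spice_jar in the frame of cork_mat between 0.004 and 0.014 m and contact force between each of pepper_mill, spice_jar and the fingers below 0.3 N and linear speed of each of pepper_mill, spice_jar below 0.03 m/s and distance of garlic from where it was at the start of the episode below 0.02 m), for 0.2 s.
2. The garlic stands released in the middle of the round board while the mill and the jar stand on the cork mat (horizontal distance between garlic and round_board below 0.015 m and z of garlic in the frame of round_board between 0.008 and 0.022 m and angle between garlic's own z axis and vertical below 0.3 rad and contact force between each of garlic, pepper_mill, spice_jar and the fingers below 0.3 N and linear speed of each of garlic, pepper_mill, spice_jar below 0.03 m/s and horizontal distance between each of pepper_mill, spice_jar and cork_mat below 0.06 m and z of pepper_mill in the frame of cork_mat between 0.004 and 0.014 m and angle between each of pepper_mill, spice_jar's own z axis and vertical below 0.12 rad and z of spice_jar in the frame of cork_mat between 0.004 and 0.014 m), for 0.2 s.
At the end, for the whole second after the job is handed in: Mill and jar upright (0.12 rad), each on its own first coaster within 12 mm of where it first stood; garlic upright (0.3 rad) on the round board, within 15 mm of its centre; candle and salt shaker within 20 mm of their first places; all released and at rest (distance of each of pepper_mill, spice_jar from where it was at the start of the episode below 0.012 m and angle between each of pepper_mill, spice_jar's own z axis and vertical below 0.12 rad and horizontal distance between garlic and round_board below 0.015 m and z of garlic in the frame of round_board between 0.008 and 0.022 m and angle between garlic's own z axis and vertical below 0.3 rad and linear speed of each of pepper_mill, spice_jar, garlic below 0.02 m/s and angular speed of each of pepper_mill, spice_jar, garlic below 0.3 rad/s and distance of each of candle, salt_shaker from where it was at the start of the episode below 0.02 m); the robot touches nothing.
It fails at once if the candle or the salt shaker is pushed away (distance of any of candle, salt_shaker from where it was at the start of the episode above 0.02 m).
It fails at once if the mill or the jar is knocked over (angle between any of pepper_mill, spice_jar's own z axis and vertical above 0.8 rad).
It also fails if it takes over 112 s, if anything falls off the work surface, if the arm or the gripper's body presses on something with over 40 N, if the wrist force passes 120 N, or if a joint passes its speed limit or range.

## Working session

There is one attempt and no reset: what is moved stays moved. The work goes in short steps, Python scripts to look and compute and a tool call to move; the robot and the scene stay as the last step left them, time stands still between calls to the robot, and variables do not carry over. Pictures are saved under pics/ and viewed, at most 14 in all, crops included, and the job is handed in when it is done.

Besides the shell and the picture viewer there is one more tool, called after "Call:" as a command line: name --argument value ..., lists and objects as JSON in quotes. play_rows: Moves the arm, as the interface text tells. Shift numbers are shares of 0.03 m and turn numbers shares of 0.1 rad, none past 1 either way. Its arguments: {"type":"object","properties":{"steps":{"type":"array"},"grip_force":{"type":"number"}},"required":["steps"]}

```bash
mkdir -p pics
cat > h.py <<'E'
import numpy as np, cv2
from rig import robot
def cam(n,save=None):
    c=robot.camera(n)
    if save: cv2.imwrite('pics/'+save,c['image'][:,:,::-1])
    return c
def ray(c,uv):
    R=cv2.Rodrigues(np.array(c['rvec'],float))[0]; t=np.array(c['tvec'],float).ravel()
    p=cv2.undistortPoints(np.array([[uv]],float),np.array(c['mtx'],float),np.array(c['D'],float))[0,0]
    return -R.T@t, R.T@np.array([p[0],p[1],1.])
def onz(c,uv,z):
    o,d=ray(c,uv); return o+d*(z-o[2])/d[2]
def proj(c,P):
    return cv2.projectPoints(np.array(P,float).reshape(-1,3),np.array(c['rvec'],float),np.array(c['tvec'],float),np.array(c['mtx'],float),np.array(c['D'],float))[0].reshape(-1,2)
E
python3 - <<'E'
from h import *
for n in ('top','scene'):
    c=cam(n,n+'0.png'); o,d=ray(c,(280,210)); print(n,o.round(3),d.round(3))
o=robot.get_obs(); print(o['position'],o['tool_rot'],o['grip_width'],o['time'])
E
```

```text
top [0.339 0.207 0.922] [ 0.285 -0.059 -0.957]
scene [ 0.519 -0.651  0.632] [ 0.098  0.804 -0.586]
[ 0.21820565 -0.58495709  0.22163586] [ 9.84125958e-01  1.77468542e-01 -4.79486224e-06 -1.00782648e-03] 0.08706497317383297 0.1
```

View pics/top0.png

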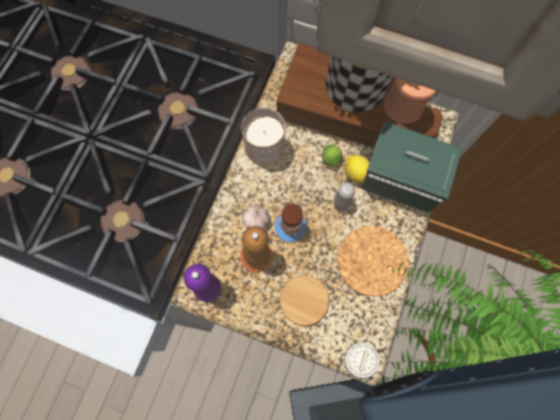

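View pics/scene0.png

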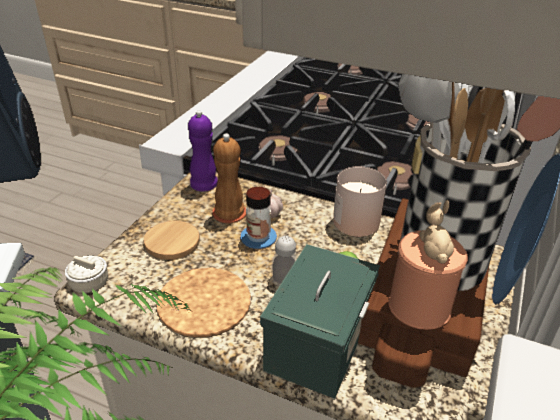

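The top view shows the mill (256,242) on the terracotta coaster and the jar (291,217) on the blue one. The garlic is at (256,217), candle (264,133), salt shaker (345,195), board (304,300) and mat (373,260). The purple decoy is at (203,283). In the scene view the mill button is at about (226,138) and the jar cap at (259,196).

Run:
```python
from h import *
t=cam('top');s=cam('scene')
def pts(c,m):
    n,l,st,ce=cv2.connectedComponentsWithStats(m.astype(np.uint8)); return n,l,st,ce
def blob(c,seed,lo,hi,z,name):
    hsv=cv2.cvtColor(c['image'],cv2.COLOR_RGB2HSV)
    m=cv2.inRange(hsv,np.array(lo),np.array(hi)); m=cv2.morphologyEx(m,cv2.MORPH_CLOSE,np.ones((3,3)));m=cv2.morphologyEx(m,cv2.MORPH_OPEN,np.ones((3,3)))
    l=cv2.connectedComponents(m)[1]; k=l[seed[1],seed[0]]
    if k==0: print(name,'seed miss',hsv[seed[1],seed[0]]);return
    cn=max(cv2.findContours((l==k).astype(np.uint8),cv2.RETR_EXTERNAL,cv2.CHAIN_APPROX_NONE)[0],key=cv2.contourArea)
    cn=cv2.convexHull(cn).reshape(-1,2)
    P=np.array([onz(c,p,z)[:2] for p in cn]);(cx,cy),r=cv2.minEnclosingCircle(P.astype(np.float32))
    print(name,'circle',round(cx,4),round(cy,4),'d',round(2*r,4),'ext',np.ptp(P,0).round(3))
for c,sd in((t,[(373,260),(304,300),(278,232),(256,236),(291,211),(202,275),(256,212)]),(s,[(204,300),(172,238),(247,240),(227,155),(259,194),(200,130),(275,205)])):
    hsv=cv2.cvtColor(c['image'],cv2.COLOR_RGB2HSV); print([hsv[v,u].tolist() for u,v in sd])
for c,n,a,b in((t,'t',(373,260),(304,300)),(s,'s',(204,300),(172,238))):
    blob(c,a,(5,80,110),(22,255,255),.008,n+' mat'); blob(c,b,(5,70,110),(25,255,255),.014,n+' board')
    
def crop(c,x,y,w,h,f,fn): cv2.imwrite('pics/'+fn,cv2.resize(c['image'][y:y+h,x:x+w,::-1],None,fx=f,fy=f,interpolation=cv2.INTER_CUBIC))
a=cv2.resize(t['image'][185:285,220:320],None,fx=4,fy=4,interpolation=2); b=cv2.resize(s['image'][125:225+30,195:295],None,fx=4,fy=4,interpolation=2)
o=np.zeros((520,800,3),np.uint8);o[:400,:400]=a;o[:520,400:]=b;cv2.imwrite('pics/crop1.png',o[:,:,::-1])
def tri(u,v):
    o1,d1=ray(t,u);o2,d2=ray(s,v);k=np.linalg.lstsq(np.c_[d1,-d2],o2-o1,rcond=None)[0];A=o1+d1*k[0];B=o2+d2*k[1];return ((A+B)/2).round(4),np.linalg.norm(A-B).round(4)
print('mill button',tri((256,232),(227,138))); print('jarcap',tri((292,212),(259,194)))
print('candle',onz(t,(264,131),.1),'shaker',tri((348,187),(287,240)),'purple',tri((197,271),(200,118)))
```

```text
[[15, 127, 229], [16, 119, 221], [105, 115, 212], [15, 15, 206], [8, 148, 119], [140, 150, 167], [8, 50, 170]]
[[17, 113, 241], [17, 113, 233], [103, 126, 83], [13, 154, 106], [5, 175, 108], [140, 166, 86], [11, 45, 229]]
t mat circle 0.4767 0.1465 d 0.4926 ext [0.34  0.492]
t board circle 0.4865 0.1291 d 0.5416 ext [0.398 0.538]
s mat circle 0.4647 0.1244 d 0.4597 ext [0.282 0.457]
s board circle 0.4897 0.0817 d 0.5327 ext [0.298 0.522]
mill button (array([0.5281, 0.2082, 0.17  ]), np.float64(0.0054))
jarcap (array([0.5772, 0.1341, 0.097 ]), np.float64(0.0018))
candle [0.75637186 0.16211778 0.1       ] shaker (array([0.6133, 0.0141, 0.0878]), np.float64(0.0029)) purple (array([0.4788, 0.3189, 0.1557]), np.float64(0.0054))
```

View pics/crop1.png

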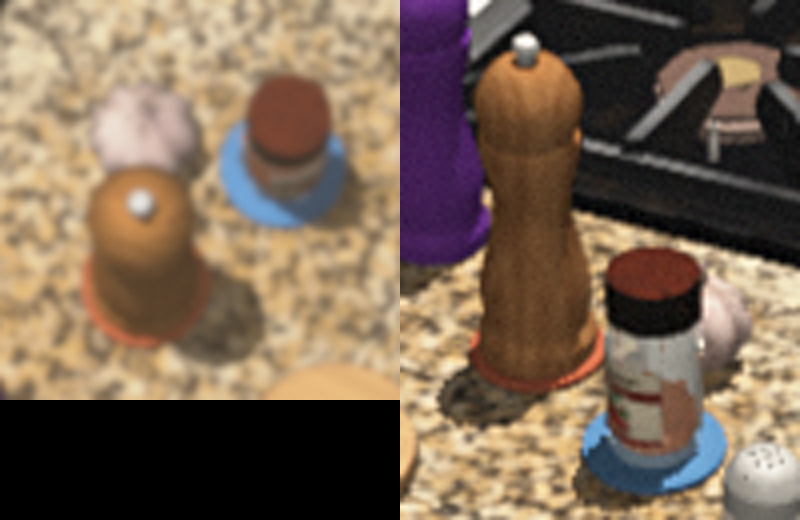

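The crop shows the mill button at top-view pixel (254.6,235.4) and scene pixel (226,136.5). The jar cap centre is at top (292,211.6) and scene (258.6,192.9). The garlic is at top (256,217).

Run:
```python
from h import *
t=cam('top');s=cam('scene')
def tri(u,v):
    o1,d1=ray(t,u);o2,d2=ray(s,v);k=np.linalg.lstsq(np.c_[d1,-d2],o2-o1,rcond=None)[0];A=o1+d1*k[0];B=o2+d2*k[1];return ((A+B)/2).round(4),np.linalg.norm(A-B).round(4)
print('mill',tri((254.6,235.4),(226,136.5)),onz(t,(254.6,235.4),.17),onz(s,(226,136.5),.17))
print('jar',onz(t,(292,211.6),.096),onz(s,(258.6,192.9),.096))
print('garlic t',onz(t,(255.7,216.5),.03))
def circ(c,roi,lo,hi,z,name):
    x,y,w,h=roi; im=cv2.medianBlur(c['image'],5); m=cv2.inRange(cv2.cvtColor(im,cv2.COLOR_RGB2HSV),np.array(lo),np.array(hi))
    k=np.zeros_like(m);k[y:y+h,x:x+w]=m[y:y+h,x:x+w];k=cv2.morphologyEx(k,cv2.MORPH_OPEN,cv2.getStructuringElement(2,(7,7)) if w>45 else np.ones((2,2)))
    l,st=cv2.connectedComponentsWithStats(k)[1:3]; 
    if len(st)<2: print(name,'none');return
    if w>45:j=1+st[1:,4].argmax();k=(l==j).astype(np.uint8)
    P=cv2.convexHull(cv2.findNonZero(k)).reshape(-1,2); Q=np.array([onz(c,p,z)[:2] for p in P],np.float32);(cx,cy),r=cv2.minEnclosingCircle(Q);e=cv2.fitEllipse(Q)
    print(name,st[1:,4].max(),'mec',round(cx,4),round(cy,4),round(2*r,4),'ell',np.round(e[0],4),np.round(e[1],4))
circ(t,(332,218,85,85),(12,95,200),(20,255,255),.008,'mat t');circ(s,(150,262,108,78),(12,95,190),(20,255,255),.008,'mat s')
circ(t,(276,272,58,58),(12,95,190),(22,255,255),.014,'board t');circ(s,(138,216,66,46),(12,95,190),(22,255,255),.014,'board s')
circ(t,(270,205,42,40),(95,90,60),(115,255,255),.005,'blue t');circ(s,(235,220,45,32),(95,90,40),(115,255,255),.005,'blue s')
circ(t,(236,245,38,30),(0,125,150),(9,255,255),.005,'terra t');circ(s,(208,200,40,26),(0,120,150),(9,255,255),.005,'terra s')
c=t
for nm,p in(('mat edges',[(337,260),(410,262),(373,226),(373,296)]),('board',[(280,300),(329,300),(304,276),(304,325)])):
  print(nm,[onz(t,q,.01)[:2].round(3) for q in p])
```

```text
mill (array([0.5245, 0.2118, 0.1705]), np.float64(0.0012)) [0.5252384  0.21182857 0.17      ] [0.52393772 0.21239716 0.17      ]
jar [0.57918535 0.13391387 0.096     ] [0.57598238 0.13860957 0.096     ]
garlic t [0.59953522 0.20462555 0.03      ]
mat t 3846 mec 0.4762 -0.0218 0.1534 ell [ 0.4758 -0.0227] [0.1488 0.1509]
mat s 4733 mec 0.4758 -0.0231 0.1551 ell [ 0.4751 -0.0233] [0.1495 0.152 ]
board t 2004 mec 0.4162 0.1341 0.1054 ell [0.4173 0.1346] [0.101  0.1037]
board s 1584 mec 0.4164 0.136 0.1078 ell [0.4164 0.1354] [0.1024 0.1053]
blue t 126 mec 0.5654 0.1467 0.0507 ell [0.5644 0.1483] [0.028  0.0497]
blue s 267 mec 0.576 0.1265 0.0668 ell [0.5756 0.1285] [0.063  0.0675]
terra t none
terra s 20 mec 0.5474 0.1939 0.0255 ell [0.548  0.1938] [0.0086 0.0252]
mat edges [array([0.486, 0.051]), array([ 0.458, -0.098]), array([ 0.546, -0.039]), array([ 0.402, -0.007])]
board [array([0.424, 0.181]), array([0.408, 0.083]), array([0.464, 0.125]), array([0.368, 0.142])]
```

Call:
play_rows --steps '[1,0,0,0,-1,1,0,0,0,-1,1,0,0,0,-1,1,0,0,0,-1,1,0,0,0,-1,1,0,0,0,-1,1,0,0,0,-1,1,0,0,0,-1,1,0,0,0,-1,1,0,0,0,-1]' --grip_force 20

```text
time: 1.3
position: [0.2183, -0.5855, 0.2224]
tool_rot: [0.777, 0.629, 0.0, -0.0]
ft_force: [0.8, 0.3, -0.0]
grip_width: 0.0871
grip_force: 0.0
```

Call:
play_rows --steps '[1,0,0,0,-1,1,0,0,0,-1,1,0,0,0,-0.15,1,0.5,0,0,0,1,1,0,0,0,1,1,0,0,0,1,1,0,0,0,1,1,0,0,0,1,1,0,0,0,1,1,0,0,0]'

```text
time: 2.3
position: [0.2181, -0.3895, 0.2227]
tool_rot: [0.708, 0.707, -0.0, 0.0]
ft_force: [-0.0, -0.4, 1.6]
grip_width: 0.087
grip_force: 0.0
```

Call:
play_rows --steps '[1,1,0.67,0,0,1,1,0.67,0,0,1,1,0.67,0,0,1,1,0.67,0,0,1,1,0.67,0,0,1,1,0.67,0,0,1,1,0.67,0,0,1,1,0.67,0,0,1,1,0.67,0,0,1,1,0.67,0,0]'

```text
time: 3.3
position: [0.4197, -0.0891, 0.2228]
tool_rot: [0.707, 0.707, 0.0, 0.0]
ft_force: [0.6, 0.4, -0.6]
grip_width: 0.0871
grip_force: 0.0
```

Call:
play_rows --steps '[1,1,0.35,0,0,1,1,0.35,0,0,1,1,0.35,0,0,1,1,0.35,0,0,1,1,0.35,0,0,1,1,0.35,0,0,1,1,0.35,0,0,1,1,0.35,0,0,1,1,0.35,0,0,1,1,0.35,0,0]'

```text
time: 4.3
position: [0.5238, 0.2111, 0.2226]
tool_rot: [0.707, 0.707, 0.0, 0.0]
ft_force: [0.4, -0.1, 1.2]
grip_width: 0.087
grip_force: 0.0
```

Run:
```python
from h import *
c=cam('wrist','w1.png'); o=robot.get_obs(); print(o['position'],o['tool_rot'],o['time'])
print(proj(c,[[.5246,.212,.17],[.577,.136,.096],[.597,.206,.03],[.756,.162,.102],[.4755,-.023,.008]]).round(0))
```

```text
[0.52600337 0.21537113 0.22291668] [ 7.06781645e-01  7.07425219e-01  3.04142474e-03 -1.24709653e-04] 4.35
[[279. 233.]
 [337. 283.]
 [350. 189.]
 [544. 258.]
 [240. 361.]]
```

View pics/w1.png

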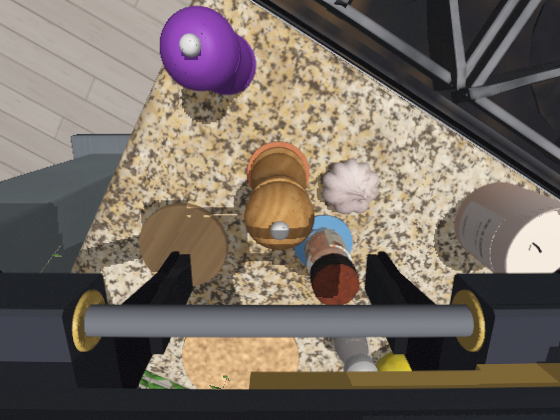

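The wrist picture agrees with the measurements. The button is at (280,231) against (279,233) projected, the jar cap at (334,283) and the garlic at (350,187).

Call:
play_rows --steps '[1,0,0,0.4,0,1,0,0,0.4,0,1,0,0,0.4,0,1,0,0,0.4,0,1,0,0,0.4,0,1,0,0,0.4,0,1,0,0,0.4,0,1,0,0,0.4,0,1,0,0,0,0,1,0,0,0,0]'

```text
time: 5.35
position: [0.5235, 0.2097, 0.1262]
tool_rot: [0.707, 0.707, -0.0, -0.0]
ft_force: [0.3, 0.4, -0.0]
grip_width: 0.0872
grip_force: 0.0
```

Call:
play_rows --steps '[-1,0,0,0,0,-1,0,0,0,0,-1,0,0,0,0,-1,0,0,0,0,-1,0,0,0,0,-1,0,0,0,0,-1,0,0,0,0,-1,0,0,0,0,-1,0,0,0,0,-1,0,0,0,0]' --grip_force 20

```text
time: 6.35
position: [0.5236, 0.2097, 0.1267]
tool_rot: [0.707, 0.707, 0.0, 0.0]
ft_force: [1.1, 0.1, 1.3]
grip_width: 0.0481
grip_force: 20.0
```

Call:
play_rows --steps '[-1,0,0,-0.2,0,-1,0,0,-0.4,0,-1,0,0,-0.5,0,-1,0,0,-0.4,0,-1,-0.25,-0.4,0,0,-1,-0.25,-0.4,0,0,-1,-0.25,-0.4,0,0,-1,-0.25,-0.4,0,0,-1,-0.4,0,0,0,-1,-0.4,0,0,0]' --grip_force 30

```text
time: 7.35
position: [0.4762, 0.155, 0.1722]
tool_rot: [0.706, 0.708, 0.001, 0.001]
ft_force: [0.8, 0.2, -1.4]
grip_width: 0.0473
grip_force: 30.0
```

Call:
play_rows --steps '[-1,-0.6,0,0,0,-1,-0.8,0,0,0,-1,-0.8,0,0,0,-1,-0.9,0,0,0,-1,-0.9,0,0,0,-1,-0.9,0,0,0,-1,-0.9,0,0,0,-1,-0.8,0,0,0,-1,-0.5,0,0,0,-1,-0.3,0,0,0]'

```text
time: 8.35
position: [0.4769, -0.0689, 0.1719]
tool_rot: [0.708, 0.707, 0.0, 0.001]
ft_force: [-0.6, -0.4, -2.2]
grip_width: 0.0475
grip_force: 30.0
```

Call:
play_rows --steps '[-1,0,0,0.3,0,-1,0,0,0.3,0,-1,0,0,0.3,0,-1,0,0,0.2,0,-1,0,0,0.1,0,-1,0,0,0,0,-1,0,0,0,0,-1,0,0,0,0,-1,0,0,0,0,-1,0,0,0,0]'

```text
time: 9.35
position: [0.476, -0.0664, 0.1358]
tool_rot: [0.707, 0.707, 0.0, 0.0]
ft_force: [-0.5, -1.0, -2.1]
grip_width: 0.0476
grip_force: 30.0
```

Run:
```python
from h import *
s=cam('scene');t=cam('top')
a=cv2.resize(t['image'][180:320,220:420],None,fx=2,fy=2);b=cv2.resize(s['image'][125:335,130:330],None,fx=2,fy=2)
o=np.zeros((420,800,3),np.uint8);o[:280,:400]=a;o[:,400:]=b;cv2.imwrite('pics/c2.png',o[:,:,::-1])
```

```text
(no output)
```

View pics/c2.png

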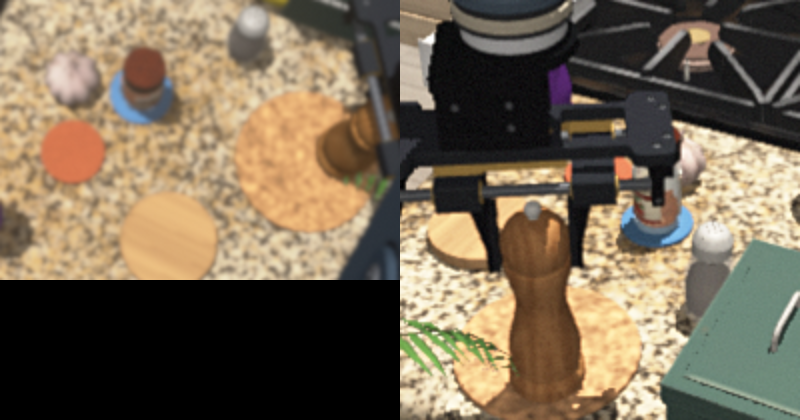

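The mill stands upright just above the mat, at about (545,390) in the crop. The garlic, at (73,77), now shows unobstructed.

Call:
play_rows --steps '[-1,0,0,0.1,0,-1,0,0,0.06,0,-1,0,0,0.04,0,-1,0,0,0,0,-1,0,0,0,0,-1,0,0,0,0,-1,0,0,0,0,-1,0,0,0,0,-1,0,0,0,0,-1,0,0,0,0]'

```text
time: 10.45
position: [0.4758, -0.0664, 0.1296]
tool_rot: [0.707, 0.707, 0.0, 0.0]
ft_force: [-1.0, 0.7, 2.0]
grip_width: 0.0473
grip_force: 30.0
```

Run:
```python
from h import *
t=cam('top');s=cam('scene');hs=cv2.cvtColor(cv2.medianBlur(t['image'],3),cv2.COLOR_RGB2HSV)
def hull(m,x0,x1,y0,y1):
    k=np.zeros_like(m);k[y0:y1,x0:x1]=m[y0:y1,x0:x1];k=cv2.morphologyEx(k,2,np.ones((3,3)));l,st=cv2.connectedComponentsWithStats(k)[1:3];j=1+st[1:,4].argmax()
    return cv2.findNonZero((l==j).astype(np.uint8)).reshape(-1,2)
p=hull(cv2.inRange(hs,np.array((0,140,120)),np.array((10,255,255))),236,278,236,276);u=p.mean(0);print('terra',len(p),u,onz(t,u,.005))
m=(((hs[...,0]<8)|(hs[...,0]>150))&(hs[...,1]<90)&(hs[...,2]>90)).astype(np.uint8)*255
p=hull(m,238,276,200,238);(x,y),r=cv2.minEnclosingCircle(p.astype(np.float32));print('garlic',len(p),(x,y),r,onz(t,(x,y),.028),onz(t,p.mean(0),.028))
o=robot.get_obs();print(o['position'],o['ft_force'])
```

```text
terra 751 [255.99334221 255.47003995] [0.52286276 0.21610355 0.005     ]
garlic 19 (261.0, 216.5) 2.5000998973846436 [0.59840255 0.19367968 0.028     ] [0.59860648 0.19387178 0.028     ]
[ 0.475838   -0.06634904  0.12961869] [-0.23787627 -0.61275561  2.84658689]
```

Call:
play_rows --steps '[1,0,0,0,0,1,0,0,0,0,1,0,0,0,0,1,0,0,0,0,1,0,0,0,0,1,0,0,0,0,1,0,0,-0.2,0,1,0,0,-0.7,0,1,0,0,-0.8,0,1,0,0,-0.8,0]'

```text
time: 11.55
position: [0.4756, -0.0663, 0.2056]
tool_rot: [0.707, 0.707, -0.0, -0.0]
ft_force: [-0.2, 0.5, -0.6]
grip_width: 0.087
grip_force: 0.0
```

Call:
play_rows --steps '[1,0.7,0.33,0,0,1,0.7,0.33,0,0,1,0.7,0.34,0,0,1,0.7,0.34,0,0,1,0.7,0.34,0,0,1,0.7,0.34,0,0,1,0.7,0.34,0,0,1,0.7,0.34,0,0,1,0.7,0.34,0,0,1,0.45,0.34,0,0]'

```text
time: 12.55
position: [0.5771, 0.1378, 0.205]
tool_rot: [0.706, 0.708, 0.0, -0.0]
ft_force: [-0.3, -0.2, -0.7]
grip_width: 0.0868
grip_force: 0.0
```

Run:
```python
from h import *
c=cam('wrist','w2.png'); o=robot.get_obs(); print(o['position'],o['time'])
print(proj(c,[[.577,.136,.096],[.577,.136,.005],[.597,.206,.028],[.4755,-.063,.178]]).round(0))
```

```text
[0.5791698  0.13932224 0.20511674] 12.6
[[277. 211.]
 [278. 184.]
 [300. 115.]
 [142. 496.]]
```

View pics/w2.png

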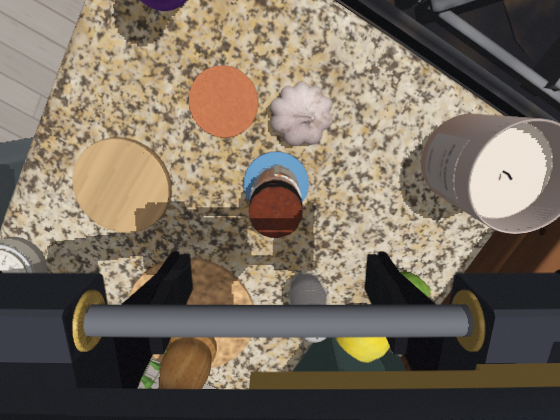

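The picture shows the jar cap at (275,210) and the garlic at (301,114), both where I projected them.

Call:
play_rows --steps '[1,0,-0.05,0.5,0,1,0,0,0.5,0,1,0,0,0.5,0,1,0,0,0.5,0,1,0,0,0.5,0,1,0,0,0.5,0,1,0,0,0.5,0,1,0,0,0.5,0,1,0,0,0.5,0,1,0,0,0,0]'

```text
time: 13.6
position: [0.5737, 0.1357, 0.068]
tool_rot: [0.707, 0.707, -0.002, -0.001]
ft_force: [-0.6, 1.0, 1.2]
grip_width: 0.0871
grip_force: 0.0
```

Call:
play_rows --steps '[-1,0,0,0,0,-1,0,0,0,0,-1,0,0,0,0,-1,0,0,0,0,-1,0,0,0,0,-1,0,0,0,0,-1,0,0,0,0,-1,0,0,0,0,-1,0,0,0,0,-1,0,0,0,0]' --grip_force 20

```text
time: 14.6
position: [0.5754, 0.1363, 0.0697]
tool_rot: [0.707, 0.707, -0.0, -0.0]
ft_force: [-1.1, -0.3, 2.1]
grip_width: 0.0422
grip_force: 20.0
```

Call:
play_rows --steps '[-1,0,0,-0.2,0,-1,0,0,-0.4,0,-1,0,0,-0.4,0,-1,0,0,-0.2,0,-1,-0.3,-0.4,0,0,-1,-0.5,-0.5,0,0,-1,-0.6,-0.5,0,0,-1,-0.6,-0.5,0,0,-1,-0.6,-0.5,0,0,-1,-0.5,-0.4,0,0]' --grip_force 25

```text
time: 15.6
position: [0.4909, 0.0424, 0.1062]
tool_rot: [0.707, 0.707, 0.0, 0.0]
ft_force: [-0.3, -0.7, -2.0]
grip_width: 0.0421
grip_force: 25.0
```

Call:
play_rows --steps '[-1,-0.4,-0.3,0,0,-1,-0.3,-0.2,0,0,-1,0,0,0,0,-1,0,0,0.2,0,-1,0,0,0.3,0,-1,0,0,0.2,0,-1,0,0,0.2,0,-1,0,0,0,0,-1,0,0,0,0,-1,0,0,0,0]'

```text
time: 16.6
position: [0.4768, 0.0222, 0.0786]
tool_rot: [0.707, 0.708, 0.0, 0.0]
ft_force: [-0.1, -0.4, -0.3]
grip_width: 0.042
grip_force: 25.0
```

Call:
play_rows --steps '[-1,0,0,0.1,0,-1,0,0,0.06,0,-1,0,0,0.04,0,-1,0,0,0,0,-1,0,0,0,0,1,0,0,0,0,1,0,0,0,0,1,0,0,0,0,1,0,0,0,0,1,0,0,0,0]'

```text
time: 17.6
position: [0.4767, 0.0221, 0.0726]
tool_rot: [0.707, 0.707, 0.0, 0.0]
ft_force: [-0.5, -0.7, -0.1]
grip_width: 0.0744
grip_force: 0.0
```

Call:
play_rows --steps '[1,0,0,0,0,1,0,0,-0.3,0,1,0,0,-0.7,0,1,0,0,-0.8,0,1,0,0,-0.8,0,1,0,0,-0.8,0,1,0,0,-0.8,0,1,0.6,0.4,0,0,1,0.6,0.4,0,0,1,0.6,0.4,0,0]'

```text
time: 18.6
position: [0.5129, 0.0767, 0.1997]
tool_rot: [0.707, 0.707, 0.0, 0.001]
ft_force: [0.6, -0.6, 0.7]
grip_width: 0.087
grip_force: 0.0
```

Run:
```python
from h import *
s=cam('scene');t=cam('top');o=robot.get_obs();print(o['position'],o['grip_width'])
b=s['image'];cv2.imwrite('pics/s3.png',np.hstack([cv2.resize(b[125:345,80:340],None,fx=1.5,fy=1.5),cv2.resize(t['image'][180:400,200:460],None,fx=1.5,fy=1.5)])[:,:,::-1])
```

```text
[0.51396685 0.07767027 0.19944191] 0.08711198431927873
```

View pics/s3.png

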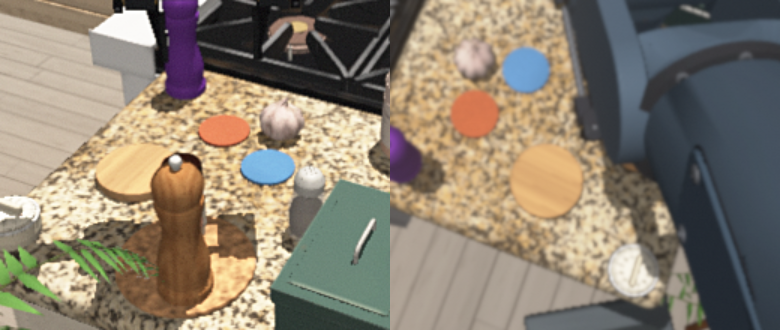

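Both coasters are empty. In the scene crop the mill stands at (182,290) with the jar behind it, and the garlic, at (282,121), hasn't moved.

Call:
play_rows --steps '[1,0.62,0.38,0,0,1,0.62,0.38,0,0,1,0.62,0.38,0,0,1,0.62,0.38,0,0,1,0.62,0.38,0,0,1,0.62,0.38,0,0,1,0.55,0.38,0.5,0,1,0,0,0.7,0,1,0,0,0.7,0,1,0,0,0.4,0]'

```text
time: 19.7
position: [0.5906, 0.2035, 0.128]
tool_rot: [0.707, 0.707, -0.002, -0.001]
ft_force: [-0.6, -1.6, -0.3]
grip_width: 0.0869
grip_force: 0.0
```

Run:
```python
from h import *
c=cam('wrist','w4.png'); o=robot.get_obs(); print(o['position'],o['time'])
print(proj(c,[[.597,.206,.028],[.756,.162,.102],[.711,.162,.102],[.4755,.022,.104]]).round(0))
```

```text
[0.589862   0.20334104 0.12651711] 19.75
[[286. 209.]
 [548. 314.]
 [476. 315.]
 [119. 481.]]
```

View pics/w4.png

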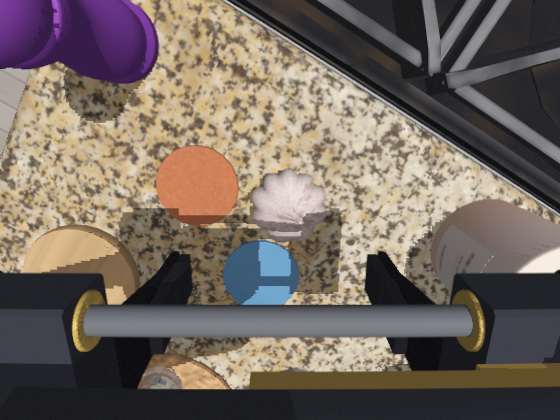

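The garlic is centred at (288,205) and the candle's edge is at about x=432 to 440, clear of the body.

Call:
play_rows --steps '[1,0.15,0.1,0.3,0,1,0,0,0.5,0,1,0,0,0.5,0,1,0,0,0.5,0,1,0,0,0.5,0,1,0,0,0.5,0,1,0,0,0.4,0,1,0,0,0.35,0,1,0,0,0.2,0,1,0,0,0.1,0]'

```text
time: 20.75
position: [0.595, 0.2088, 0.0133]
tool_rot: [0.707, 0.707, -0.0, -0.0]
ft_force: [0.2, -0.0, -0.0]
grip_width: 0.0871
grip_force: 0.0
```

Call:
play_rows --steps '[1,0,0,0,0,-1,0,0,0,0,-1,0,0,0,0,-1,0,0,0,0,-1,0,0,0,0,-1,0,0,0,0,-1,0,0,0,0,-1,0,0,0,0,-1,0,0,0,0,-1,0,0,0,0]' --grip_force 10

```text
time: 21.75
position: [0.5955, 0.2089, 0.0144]
tool_rot: [0.707, 0.707, 0.0, 0.0]
ft_force: [-0.9, 0.7, 4.1]
grip_width: 0.056
grip_force: 10.0
```

Call:
play_rows --steps '[-1,0,0,-0.2,0,-1,0,0,-0.4,0,-1,0,0,-0.4,0,-1,0,0,-0.2,0,-1,-0.1,-0.3,0,0,-1,-0.2,-0.5,0,0,-1,-0.25,-0.6,0,0,-1,-0.25,-0.6,0,0,-1,-0.25,-0.6,0,0,-1,-0.25,-0.6,0,0]' --grip_force 12

```text
time: 22.75
position: [0.4973, 0.1693, 0.05]
tool_rot: [0.707, 0.708, -0.001, -0.0]
ft_force: [0.1, -0.9, 0.4]
grip_width: 0.056
grip_force: 12.0
```

Call:
play_rows --steps '[-1,-0.25,-0.6,0,0,-1,-0.25,-0.6,0,0,-1,-0.25,-0.6,0,0,-1,-0.2,-0.5,0,0,-1,-0.15,-0.3,0,0,-1,-0.05,-0.1,0,0,-1,0,0,0,0,-1,0,0,0,0,-1,0,0,0,0,-1,0,0,0,0]'

```text
time: 23.75
position: [0.419, 0.1353, 0.05]
tool_rot: [0.707, 0.708, 0.0, 0.0]
ft_force: [0.6, 0.3, -0.5]
grip_width: 0.0559
grip_force: 12.0
```

Run:
```python
from h import *
s=cam('scene');t=cam('top');w=cam('wrist');o=robot.get_obs();print(o['position'],o['grip_width'])
a=cv2.resize(s['image'][180:280,110:245],None,fx=2.9,fy=2.9);b=cv2.resize(w['image'],(a.shape[1],a.shape[0]))
cv2.imwrite('pics/g5.png',np.hstack([a,b])[:,:,::-1])
print(proj(s,[[.417,.135,.014],[o['position'][0],o['position'][1],.014],[.417,.135,.09]]),proj(w,[[.417,.135,.014]]))
```

```text
[0.41854947 0.13528104 0.05001723] 0.0561463555224138
[[171.73962104 235.28913948]
 [172.61464072 235.14738852]
 [167.27669198 201.03101128]] [[274.41507154 245.24871694]]
```

View pics/g5.png

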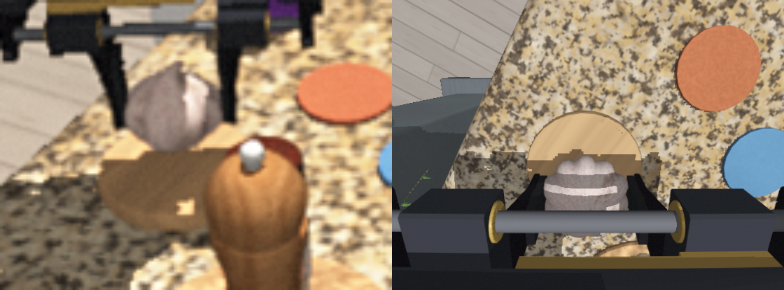

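The garlic hangs upright between the fingers, centred over the board.

Call:
play_rows --steps '[-1,0,-0.05,0.2,0,-1,0,0,0.2,0,-1,0,0,0.15,0,-1,0,0,0.1,0,-1,0,0,0.05,0,-1,0,0,0.03,0,-1,0,0,0,0,-1,0,0,0,0,-1,0,0,0,0,-1,0,0,0,0]'

```text
time: 24.9
position: [0.4165, 0.1352, 0.0283]
tool_rot: [0.707, 0.707, -0.0, -0.0]
ft_force: [-1.3, -0.7, 4.1]
grip_width: 0.0561
grip_force: 12.0
```

Call:
play_rows --steps '[0,0,0,0,0,0.5,0,0,0,0,1,0,0,0,0,1,0,0,0,0,1,0,0,0,0,1,0,0,0,0,1,0,0,-0.2,0,1,0,0,-0.6,0,1,0,0,-0.8,0,1,0,0,-0.8,0]'

```text
time: 25.9
position: [0.4164, 0.1352, 0.101]
tool_rot: [0.707, 0.707, -0.0, -0.0]
ft_force: [-0.0, 0.1, -0.1]
grip_width: 0.0873
grip_force: 0.0
```

Call:
play_rows --steps '[1,0,0,-0.9,0,1,0,0,-0.9,0,1,0,0,-0.8,0,1,0,0,0,0,1,0,0,0,0,1,0,0,0,0,1,0,0,0,0,1,0,0,0,0,1,0,0,0,0,1,0,0,0,0]'

```text
time: 26.9
position: [0.4166, 0.1352, 0.1778]
tool_rot: [0.707, 0.707, -0.0, -0.0]
ft_force: [-0.1, -0.3, 0.2]
grip_width: 0.087
grip_force: 0.0
```

Run:
```python
from h import *
s=cam('scene');t=cam('top');w=cam('wrist');o=robot.get_obs();print(o['position'],o['grip_width'])
b=cv2.resize(w['image'],(400,300));a=np.zeros((300,400,3),np.uint8);a[:]=cv2.resize(s['image'][180:330,110:310],None,fx=2,fy=2)
cv2.imwrite('pics/g6.png',np.hstack([a,b])[:,:,::-1])
print(proj(s,[[.417,.135,.014],[.417,.135,.073]]),proj(w,[[.417,.135,.014],[.417,.135,.04],[.4765,.022,.104],[.476,-.063,.178]])*400/560)
```

```text
[0.41678773 0.13519092 0.17806039] 0.08736502881073228
[[171.73962104 235.28913948]
 [168.31805324 208.98064951]] [[198.56915066 136.76697272]
 [198.5392563  142.1119418 ]
 [251.98803645 255.84119761]
 [260.28185554 382.31587009]]
```

View pics/g6.png

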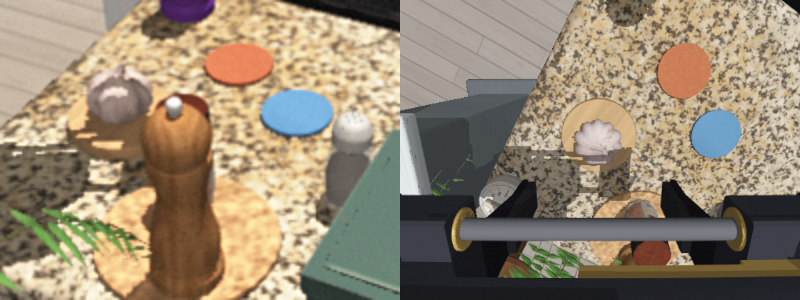

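The garlic sits upright in the middle of the board, at (198,140) in the wrist half. The mill is upright on the mat.

Call:
play_rows --steps '[1,-0.4,0.2,0,0,1,-0.5,0.3,0,0,1,-0.6,0.3,0,0,1,-0.6,0.3,0,0,1,-0.6,0.3,0,0,1,-0.6,0.3,0,0,1,-0.4,0.2,0,0,1,-0.07,0.1,0,0,1,0,0,0.2,0,1,0,0,0.4,0]'

```text
time: 28.05
position: [0.477, 0.0225, 0.1602]
tool_rot: [0.707, 0.708, 0.0, 0.0]
ft_force: [-1.0, -0.6, 0.1]
grip_width: 0.087
grip_force: 0.0
```

Call:
play_rows --steps '[1,0,0,0.5,0,1,0,0,0.5,0,1,0,0,0.5,0,1,0,0,0.5,0,1,0,0,0.4,0,1,0,0,0.3,0,1,0,0,0.2,0,1,0,0,0,0,1,0,0,0,0,1,0,0,0,0]'

```text
time: 29.05
position: [0.4773, 0.0221, 0.0736]
tool_rot: [0.707, 0.707, 0.0, 0.0]
ft_force: [-0.2, -0.2, -0.8]
grip_width: 0.0872
grip_force: 0.0
```

Call:
play_rows --steps '[-1,0,0,0,0,-1,0,0,0,0,-1,0,0,0,0,-1,0,0,0,0,-1,0,0,0,0,-1,0,0,0,0,-1,0,0,0,0,-1,0,0,0,0,-1,0,0,0,0,-1,0,0,0,0]' --grip_force 25

```text
time: 30.05
position: [0.4768, 0.0222, 0.0731]
tool_rot: [0.707, 0.707, -0.0, -0.0]
ft_force: [-0.1, -0.4, -0.2]
grip_width: 0.0422
grip_force: 25.0
```

Call:
play_rows --steps '[-1,0,0,-0.2,0,-1,0,0,-0.4,0,-1,0,0,-0.4,0,-1,0,0,-0.2,0,-1,0.3,0.2,0,0,-1,0.5,0.4,0,0,-1,0.6,0.5,0,0,-1,0.6,0.5,0,0,-1,0.6,0.5,0,0,-1,0.5,0.5,0,0]'

```text
time: 31.05
position: [0.5552, 0.117, 0.1085]
tool_rot: [0.707, 0.708, -0.0, -0.0]
ft_force: [-0.1, 0.1, -1.8]
grip_width: 0.0425
grip_force: 25.0
```

Call:
play_rows --steps '[-1,0.4,0.4,0,0,-1,0.3,0.29,0,0,-1,0,0,0,0,-1,0,0,0.2,0,-1,0,0,0.3,0,-1,0,0,0.3,0,-1,0,0,0.2,0,-1,0,0,0.1,0,-1,0,0,0,0,-1,0,0,0,0]'

```text
time: 32.05
position: [0.5756, 0.1362, 0.0762]
tool_rot: [0.707, 0.707, 0.0, 0.0]
ft_force: [-0.3, -0.2, -1.5]
grip_width: 0.0421
grip_force: 25.0
```

Lower 6 mm, release and rise.

Call:
play_rows --steps '[-1,0,0,0.1,0,-1,0,0,0.06,0,-1,0,0,0.04,0,-1,0,0,0,0,-1,0,0,0,0,0,0,0,0,0,1,0,0,0,0,1,0,0,0,0,1,0,0,0,0,1,0,0,0,0]'

```text
time: 33.05
position: [0.5756, 0.1363, 0.0703]
tool_rot: [0.707, 0.707, 0.0, 0.0]
ft_force: [0.6, 0.5, -0.2]
grip_width: 0.0677
grip_force: 0.0
```

Call:
play_rows --steps '[1,0,0,-0.2,0,1,0,0,-0.6,0,1,0,0,-0.9,0,1,0,0,-0.9,0,1,0,0,-0.9,0,1,0,0,-0.8,0,1,0,0,-0.4,0,1,0,0,0,0,1,0,0,0,0,1,0,0,0,0]'

```text
time: 34.05
position: [0.5744, 0.1362, 0.2096]
tool_rot: [0.707, 0.707, -0.001, -0.001]
ft_force: [-0.4, 0.7, 0.4]
grip_width: 0.0872
grip_force: 0.0
```

Call:
play_rows --steps '[1,-0.5,-0.2,0,0,1,-0.7,-0.34,0,0,1,-0.7,-0.35,0,0,1,-0.7,-0.35,0,0,1,-0.8,-0.4,0,0,1,-0.8,-0.4,0,0,1,-0.8,-0.4,0,0,1,-0.7,-0.35,0,0,1,-0.6,-0.3,0,0,1,-0.45,-0.23,0,0]'

```text
time: 35.05
position: [0.4742, -0.0679, 0.2104]
tool_rot: [0.707, 0.707, -0.001, -0.001]
ft_force: [0.5, -0.3, -0.5]
grip_width: 0.087
grip_force: 0.0
```

Run:
```python
from h import *
w=cam('wrist','w7.png');o=robot.get_obs();print(o['position'],o['grip_width'])
print(proj(w,[[.476,-.063,.178],[.576,.136,.101],[.417,.135,.04]]).round())
```

```text
[ 0.47353428 -0.06922949  0.21030892] 0.08675567618925066
[[280. 239.]
 [438. -99.]
 [206. -58.]]
```

View pics/w7.png

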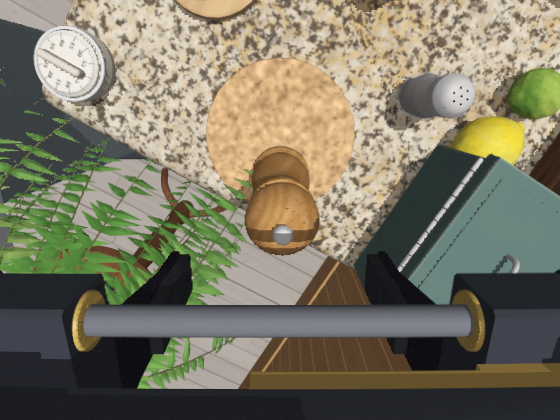

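The mill stands upright on the mat, with its button at (283,235) where I expected it.

Call:
play_rows --steps '[1,0.06,0.05,0.3,0,1,0,0,0.4,0,1,0,0,0.4,0,1,0,0,0.4,0,1,0,0,0.4,0,1,0,0,0.4,0,1,0,0,0.25,0,1,0,0,0.1,0,1,0,0,0,0,1,0,0,0,0]'

```text
time: 36.1
position: [0.4779, -0.0645, 0.1318]
tool_rot: [0.707, 0.708, 0.0, 0.0]
ft_force: [0.5, 0.0, -0.6]
grip_width: 0.0869
grip_force: 0.0
```

Call:
play_rows --steps '[-1,0,0,0,0,-1,0,0,0,0,-1,0,0,0,0,-1,0,0,0,0,-1,0,0,0,0,-1,0,0,0,0,-1,0,0,0,0,-1,0,0,0,0,-1,0,0,0,0,-1,0,0,0,0]' --grip_force 30

```text
time: 37.1
position: [0.4774, -0.0645, 0.1317]
tool_rot: [0.707, 0.707, -0.0, -0.0]
ft_force: [-0.6, 0.3, 1.5]
grip_width: 0.0477
grip_force: 30.0
```

Call:
play_rows --steps '[-1,0,0,-0.2,0,-1,0,0,-0.4,0,-1,0,0,-0.5,0,-1,0,0,-0.5,0,-1,0,0,-0.5,0,-1,0,0,-0.5,0,-1,0,0,-0.4,0,-1,0,0,-0.2,0,-1,0,0,-0.1,0,-1,0.2,0,0,0]'

```text
time: 38.1
position: [0.4778, -0.0589, 0.2307]
tool_rot: [0.707, 0.707, 0.0, 0.0]
ft_force: [-0.1, 0.6, -2.3]
grip_width: 0.0475
grip_force: 30.0
```

Call:
play_rows --steps '[-1,0.5,0,0,0,-1,0.7,0.1,0,0,-1,0.7,0.1,0,0,-1,0.8,0.1,0,0,-1,0.8,0.1,0,0,-1,0.8,0.1,0,0,-1,0.8,0.1,0,0,-1,0.8,0.1,0,0,-1,0.8,0.2,0,0,-1,0.7,0.2,0,0]'

```text
time: 39.1
position: [0.5095, 0.1651, 0.2296]
tool_rot: [0.707, 0.708, -0.001, -0.001]
ft_force: [-0.1, -0.2, -2.2]
grip_width: 0.0476
grip_force: 30.0
```

Call:
play_rows --steps '[-1,0.6,0.2,0,0,-1,0.5,0.14,0,0,-1,0.3,0.1,0,0,-1,0.2,0,0,0,-1,0,0,0,0,-1,0,0,0,0,-1,0,0,0,0,-1,0,0,0,0,-1,0,0,0,0,-1,0,0,0,0]'

```text
time: 40.1
position: [0.5236, 0.2112, 0.2307]
tool_rot: [0.707, 0.707, 0.0, 0.0]
ft_force: [0.4, -0.4, -2.4]
grip_width: 0.0478
grip_force: 30.0
```

Call:
play_rows --steps '[-1,0,0,0.2,0,-1,0,0,0.4,0,-1,0,0,0.5,0,-1,0,0,0.5,0,-1,0,0,0.5,0,-1,0,0,0.4,0,-1,0,0,0.3,0,-1,0,0,0.2,0,-1,0,0,0.15,0,-1,0,0,0,0]'

```text
time: 41.1
position: [0.5234, 0.2115, 0.1358]
tool_rot: [0.707, 0.707, -0.0, -0.0]
ft_force: [-0.2, -0.4, -2.2]
grip_width: 0.0476
grip_force: 30.0
```

Call:
play_rows --steps '[-1,0,0,0.1,0,-1,0,0,0.05,0,-1,0,0,0.05,0,-1,0,0,0,0,-1,0,0,0,0,-1,0,0,0,0,-1,0,0,0,0,-1,0,0,0,0,-1,0,0,0,0,-1,0,0,0,0]'

```text
time: 42.1
position: [0.5235, 0.2115, 0.1301]
tool_rot: [0.707, 0.707, -0.0, -0.0]
ft_force: [-0.3, 0.3, -2.5]
grip_width: 0.0475
grip_force: 30.0
```

Another 1.5 mm down, then release, rise and draw away.

Call:
play_rows --steps '[-1,0,0,0.03,0,-1,0,0,0.02,0,-1,0,0,0,0,-1,0,0,0,0,0,0,0,0,0,1,0,0,0,0,1,0,0,0,0,1,0,0,0,0,1,0,0,0,0,1,0,0,0,0]'

```text
time: 43.1
position: [0.5236, 0.2115, 0.1287]
tool_rot: [0.707, 0.707, 0.0, 0.0]
ft_force: [0.0, 0.1, -0.2]
grip_width: 0.0799
grip_force: 0.0
```

Call:
play_rows --steps '[1,0,0,-0.2,0,1,0,0,-0.5,0,1,0,0,-0.7,0,1,0,0,-0.7,0,1,0,0,-0.7,0,1,0,0,-0.4,0,1,-0.5,-0.2,0,0,1,-0.8,-0.3,0,0,1,-0.9,-0.3,0,0,1,-0.9,-0.3,0,0]'

```text
time: 44.1
position: [0.4886, 0.1169, 0.2235]
tool_rot: [0.707, 0.708, -0.001, -0.001]
ft_force: [0.1, 0.1, -0.1]
grip_width: 0.0868
grip_force: 0.0
```

Call:
play_rows --steps '[1,-0.9,-0.2,0,0,1,-0.9,-0.2,0,0,1,-0.9,0,0,0,1,-0.9,0,0,0,1,-0.9,0,0,0,1,-0.9,0,0,0,1,-0.8,0,0,0,1,-0.4,0,0,0,1,0,0,0,0,1,0,0,0,0]'

```text
time: 45.1
position: [0.478, -0.079, 0.2241]
tool_rot: [0.707, 0.707, -0.0, -0.001]
ft_force: [-0.5, -0.3, 0.1]
grip_width: 0.087
grip_force: 0.0
```

Run:
```python
from h import *
s=cam('scene');t=cam('top');o=robot.get_obs();print(o['position'],o['time'])
a=cv2.resize(t['image'][105:330,185:410],None,fx=1.78,fy=1.78)[:400,:400];b=cv2.resize(s['image'][100:300,120:320],None,fx=2,fy=2)
cv2.imwrite('pics/end.png',np.hstack([a,b])[:,:,::-1])
P=[[.5246,.212,.175],[.577,.136,.101],[.417,.135,.03]];print(proj(t,P).round(1),proj(s,P).round(1))
```

```text
[ 0.47826665 -0.07847781  0.22437075] 45.2
[[254.4 235.1]
 [291.2 212.1]
 [303.8 298.8]] [[226.3 134.1]
 [259.3 191.3]
 [170.8 228.3]]
```

View pics/end.png

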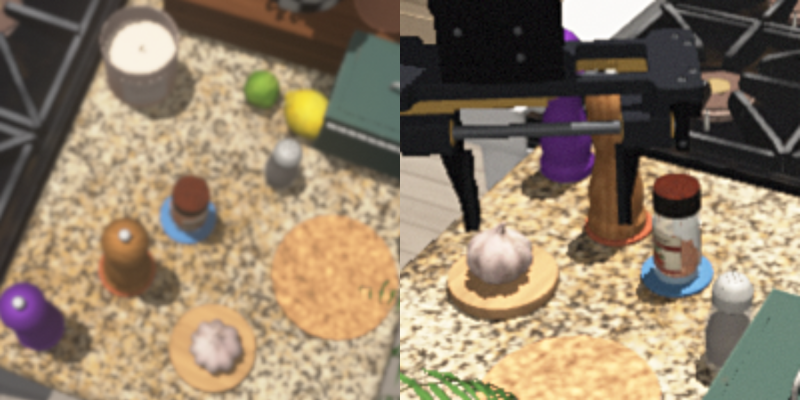

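The end view shows the mill at (125,236) and the jar at (190,195) upright on their own coasters, and the garlic at (216,346) on the board. I'll check the shifts against the first picture with a template match.

Run:
```python
from h import *
a=cv2.imread('pics/top0.png');t=cam('top');b=t['image'][:,:,::-1].copy()
for n,(x,y,w,h) in dict(mill=(243,225,26,28),jar=(280,200,24,30),candle=(244,112,44,50),shaker=(334,180,22,32),board=(276,272,8,56)).items():
    T=cv2.resize(a[y:y+h,x:x+w],None,fx=4,fy=4,interpolation=2);S=cv2.resize(b[y-10:y+h+10,x-10:x+w+10],None,fx=4,fy=4,interpolation=2)
    r=cv2.matchTemplate(S,T,cv2.TM_CCOEFF_NORMED);_,v,_,l=cv2.minMaxLoc(r);print(n,'shift px',(l[0]/4-10,l[1]/4-10),round(v,3))
```

```text
mill shift px (-0.25, 1.25) 0.886
jar shift px (0.0, 0.0) 0.999
candle shift px (0.0, 0.0) 1.0
shaker shift px (0.0, 0.25) 0.998
board shift px (0.0, 0.25) 0.981
```

```bash
python3 -c "
from rig import robot
print(robot.hand_in())"
```

```text
the job is handed in; nothing more can be done
None
```

I handed the job in at about 45 s, and the hand-in gave no verdict: the garlic is on the round board about 5 mm off its centre, the mill and jar are back upright on their own coasters (mill about 2 mm off, jar no measurable shift), and the candle and salt shaker have not moved.

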